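Load the receipt pad into the counter frame

TASK

Take the receipt pad from the sloping rest and load it into the metal counter frame from your side: enter its lower edge tilted into the chamfered groove, then straighten it under the two hooked tops until it sits fully down in the groove and lies back against both side strips. Keep its head end up and its printed side facing away from you, let go of it, and do not disturb the other things on the table.

Things in the scene. Friction and masses are not known exactly. Their poses are not given: they have to be found in the camera images.
- pad: stiff white receipt pad, 124 long x 74 wide x 11 mm thick, 60 g. Origin: centre of its plain underside. z: normal, out of the printed side (that face is at z=+11 mm); x: towards the head (upper) end, head edge at x=+62 mm; y: across the width. Grip it across its 11 mm at the middle of the head edge, which overhangs the rest.
- pad_head (a point): middle of the pad's head (upper) edge, halfway through its thickness
- pad_foot (a point): middle of the pad's foot (lower) edge, halfway through its thickness
- rest: brown wooden rest, fixed, 110x90 mm base, on which the pad stands at the start, leaning 30 deg from vertical, its top towards the robot (rest -x), printed side away and up (rest +x). Its board, 60 mm wide, backs only the lower 78 mm of the pad's 124; the upper 46 mm stands free on both sides. Origin: centre of the underside; z up.
- frame: metal counter frame on a pale wooden base 120x112x12 mm, fixed; loaded from the robot's side (its -x). Overall 160 mm high, 112 wide. Origin: centre of the base's underside; z up, x away from the loading side.
- seat: the frame's metalwork; leans 6 deg back, top away from loader. Origin: middle of groove floor at the strips' inner face; z up the strips, x away from loader. Groove: x 0 to -14 mm, floor z=0, y +-42 between end cheeks 18 mm high; front wall straight to z=4, then a 40 deg chamfer opens it to x=-27, z=18. Far wall 22 mm high. Side strips at y +-27..42, up to z=138; clear between.
- seat_foot (a point): where the pad's foot point is when seated: on the groove floor, 5.5 mm in front of the strips' inner face
- seat_head (a point): where the pad's head point is when seated, 124 mm up from seat_foot along seat z. A hook tops each side strip: 15 mm wide (y +-27..42), underside at seat z=132, reaching to seat x=-31, so the pad cannot be lowered upright but must come in tilted about 15 deg or more, head towards the loader, then be straightened. Between the hooks 54 mm is open for the fingers.
- stapler: red and black stapler, 135x32x50 mm, lying between rest and frame; bystander, leave alone. Origin: centre of underside
- masking_tape: roll of beige masking tape lying flat, 94 mm across, 19 mm high; bystander, leave alone. Origin: centre of underside
- table_can_3: small yellow and red paint can, 75 mm across, 76 mm high, at the left; bystander, leave alone. Origin: centre of underside

How it is judged (in metres and radians):
On the way:
1. the pad's lower edge is in the groove (foot point within 15 mm of its seat) while the pad is still tilted at least 8 degrees from its seated attitude (distance between pad_foot and seat_foot below 0.015 m and angle between the z axis of pad and the x axis of seat, either way round above 0.14 rad), for 0.1 s.
At the end, for the whole second after the job is handed in: The pad stands in the frame at rest, released: foot point within 9 mm and head point within 12 mm of the seat's, face within 5 degrees of parallel to the side strips, printed side away from the loader (its plain underside more than 7 mm on the loader's side of the strips' inner face) (distance between pad_foot and seat_foot below 0.009 m and distance between pad_head and seat_head below 0.012 m and angle between the z axis of pad and the x axis of seat, either way round below 0.09 rad and linear speed of pad below 0.02 m/s and x of pad in the frame of seat below -0.007 m); the robot touches nothing.
It fails at once if the stapler is moved more than 30 mm (distance of stapler from where it was at the start of the episode above 0.03 m).
It fails at once if the masking tape is moved more than 30 mm (distance of masking_tape from where it was at the start of the episode above 0.03 m).
It fails at once if the small paint can is moved more than 30 mm (distance of table_can_3 from where it was at the start of the episode above 0.03 m).
It also fails if it takes over 46 s, if anything falls off the work surface, if the arm or the gripper's body presses on something with over 40 N, if the wrist force passes 120 N, or if a joint passes its speed limit or range.

ROBOT

A 6-joint arm with a two-finger parallel gripper is mounted at the origin on a cart in front of the work surface, level with it; the furniture and walls round the work are solid. World frame = base frame: x ahead of the robot, y to its left, z up, the work surface at z = 0. Lengths are in m, angles in degrees, forces in N, time in s.
With the tool pointing down it reaches from about 0.375 to 0.9 m from the base axis. Payload 3.1 kg.
Tool frame: the origin (TCP) lies at the very end of the fingers, on their centre line; the grasp point (between the pads) lies 19 mm behind it; z points along the fingers, y is the line along which they close (so a half turn about z gives the same grasp; the last joint's range is limited). The gripper opens to 87 mm and grips with 3 to 60 N. Pads are 19 mm wide; open, the fingers measure 117 mm over their backs; the gripper's body (75 mm by 190 mm) begins 51 mm behind the grasp point.
Start: joints at [-87.462, 30.224, 82.088, -0, 67.689, -10.227], TCP at [0.138, -0.61, 0.223] pointing down, gripper open.
Joint ranges: [-176.69, 176.69], [-43.24, 126.21], [12.49, 139.97], [-82, 262], [0, 151.66], [-163.58, 163.58]. Speed limits (degrees/s): [159.86, 159.86, 180, 180, 180, 180].

INTERFACE

Orientations are given as a 3x3 rotation matrix whose columns are the frame's x, y, z axes.
In Python, from rig import * gives the robot as it stands.
- The arm moves only by the tool jog_arm, never from a script. Its arguments are lists of equal length, an entry for each row: "delta_pos": the shift along the world's x, y, z in cm, a list of three; "turn": the turn about the world's z in degrees; "grip": the closure, from 0 (fully open) to 1 (shut). In form: {"delta_pos": [[x, y, z], ...], "turn": [turn, ...], "grip": [grip, ...]}. A call has 1 to 12 rows; each row is the pose to reach, as a shift and turn from the pose commanded when the call began; what a row does not reach only later rows make up. A row lasts 1/8 s, in which the tool goes at most 62.5 mm and 10.7 degrees, less where a joint would pass 70% of its speed; a pose out of reach is approached as far as the arm can. A call with a gripper value outside its range is refused whole. The fingers move at their own pace and stop on an object; the grip force is fixed at half the most. Time passes only in rows, so rows that repeat a pose let the fingers close. It gives the time, the measured TCP pose, the force, the opening and the grip force at its end, in the units of the state.
- read_state(): the state, without advancing time (a new reading comes with each control period).
- capture(name): name is "side" or "top"; returns a dict with "color" (480x640x3 uint8, blue, green, red), "fovy" (degrees; the focal length in pixels is half the picture's height over the tangent of half this angle, whatever the lens; pixels are square), "cx", "cy" (the principal point, pixels), "camera_from_world" (4x4, takes a point from world to camera coordinates). Camera axes: x right, y up, looking along -z (the intrinsics and any distortion apply to the point x, -y, -z); pixel columns grow to the right and rows downward; lengths in m; the calibration is good to about 2 mm. A picture is of the moment at which its call begins. There is no depth.
- hand_in(): hands the job in; it is judged then, once.
The state is a dict: "time_s": time; "joint_positions": joint angles; "qvel": joint speeds; "tau": joint torques, N m; "position": TCP position; "tcp_rot": TCP orientation; "force": force on the tool from outside, world axes, zero at the start; "moment": the same for the moment, N m; "opening": opening from 0.0 (shut) to 1.0 (fully open); "grasp_force": force on a finger pad.
Only numpy, scipy, OpenCV 4.12 (cv2) and the standard library are available. Lean on these libraries where they do the work, as an engineer would, in place of code of your own. Each camera call takes 0.05 s, during which the arm holds its last target. There are 200 camera calls.

## Working session

There is one attempt and no reset: what is moved stays moved. The work goes in short steps, Python scripts to look and compute and a tool call to move; the robot and the scene stay as the last step left them, time stands still between calls to the robot, and variables do not carry over. Pictures are saved under pics/ and viewed, at most 10 in all, crops included, and the job is handed in when it is done.

Besides the shell and the picture viewer there is one more tool, called as name(argument=value, ...) on one line, values as JSON. jog_arm: Moves the arm, as the interface text tells. Its arguments: {"type":"object","properties":{"delta_pos":{"type":"array"},"turn":{"type":"array"},"grip":{"type":"array"}},"required":["delta_pos","turn","grip"]}

```bash
mkdir -p pics; ls; python3 - <<'E'
from rig import *
import cv2
for n in("side","top"):
    c=capture(n); cv2.imwrite(f"pics/{n}0.png",c["color"]); print(n,{k:v for k,v in c.items() if k!="color"})
s=read_state();print(s)
E
```

```text
pics
side {'fovy': 47.44385220956162, 'cx': 319.364407620899, 'cy': 236.151268306957, 'camera_from_world': array([[ 0.99922787,  0.03925292, -0.00169272, -0.57267512],
       [-0.01945745,  0.53182118,  0.84663312, -0.14313036],
       [ 0.03413305, -0.84594648,  0.5321743 , -1.06331189],
       [ 0.        ,  0.        ,  0.        ,  1.        ]])}
top {'fovy': 51.277015464791944, 'cx': 318.5600308226725, 'cy': 250.77669520250714, 'camera_from_world': array([[ 0.02915692, -0.99919854,  0.02742525,  0.07617807],
       [ 0.99492872,  0.03165278,  0.09547222, -0.57790931],
       [-0.09626379,  0.02450249,  0.99505423, -1.02673874],
       [ 0.        ,  0.        ,  0.        ,  1.        ]])}
{'time_s': 0.1, 'joint_positions': array([-8.74640200e+01,  3.02761448e+01,  8.21496976e+01, -2.84831947e-05,
        6.76893344e+01, -1.02278985e+01]), 'qvel': array([-0.00091433, -0.11623609, -0.15368237,  0.01778792, -0.03572202,
       -0.07908568]), 'tau': array([-3.69279342e-04, -4.40984130e+01, -1.77151197e+01,  6.34001568e-02,
        5.33824519e-02, -5.89115257e-05]), 'position': array([ 0.13807575, -0.60887332,  0.221639  ]), 'tcp_rot': array([[ 9.75288808e-01,  2.20933776e-01, -8.94048687e-05],
       [ 2.20933507e-01, -9.75286805e-01,  2.00822429e-03],
       [ 3.56489187e-04, -1.97835120e-03, -9.99997980e-01]]), 'force': array([ 0.19526524,  0.04414474, -0.51826817]), 'moment': array([-0.03853291, -0.01927238, -0.02516674]), 'grasp_force': 0.0, 'opening': 0.9992701125510243}
```

View pics/side0.png

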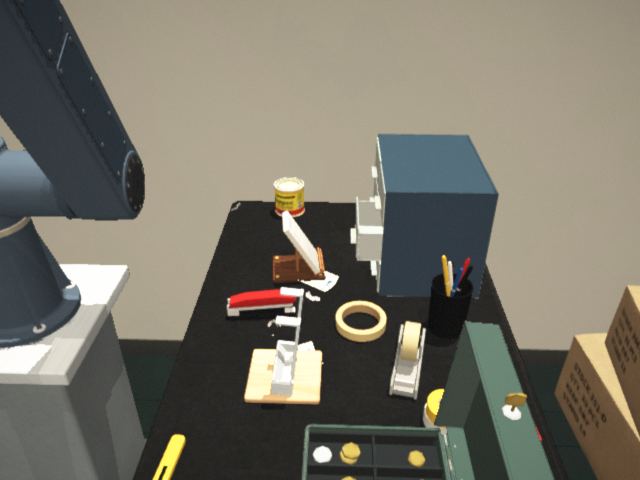

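View pics/top0.png

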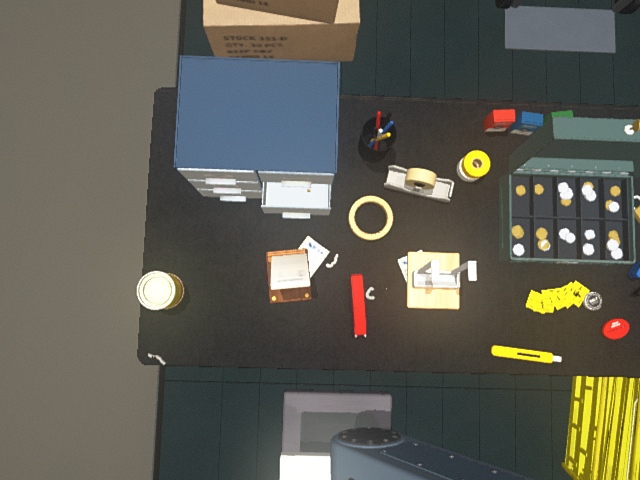

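```bash
python3 - <<'E'
import cv2,numpy as np
s=cv2.imread("pics/side0.png");t=cv2.imread("pics/top0.png")
def p(im,x,y,k=5,w=80,h=110):
    c=cv2.resize(im[y:y+h,x:x+w],None,fx=k,fy=k,interpolation=cv2.INTER_CUBIC)
    for i in range(0,w,10): cv2.line(c,(i*k,0),(i*k,6 if i%20 else 14),(0,255,0),1); i%20==0 and cv2.putText(c,str(x+i),(i*k,26),0,.4,(0,255,0))
    for j in range(0,h,10): cv2.line(c,(0,j*k),(6 if j%20 else 14,j*k),(0,255,0),1); j%20==0 and j and cv2.putText(c,str(y+j),(16,j*k+4),0,.4,(0,255,0))
    return c
cv2.imwrite("pics/a.png",np.hstack([p(s,260,190),p(s,243,285,h=110)]))
cv2.imwrite("pics/b.png",np.hstack([p(t,255,215),p(t,400,215)]))
E
```

```text
(no output)
```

View pics/a.png

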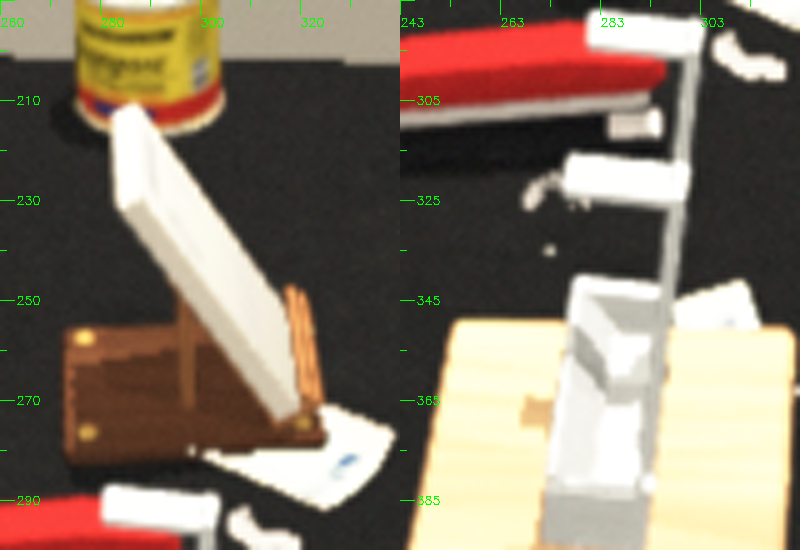

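View pics/b.png

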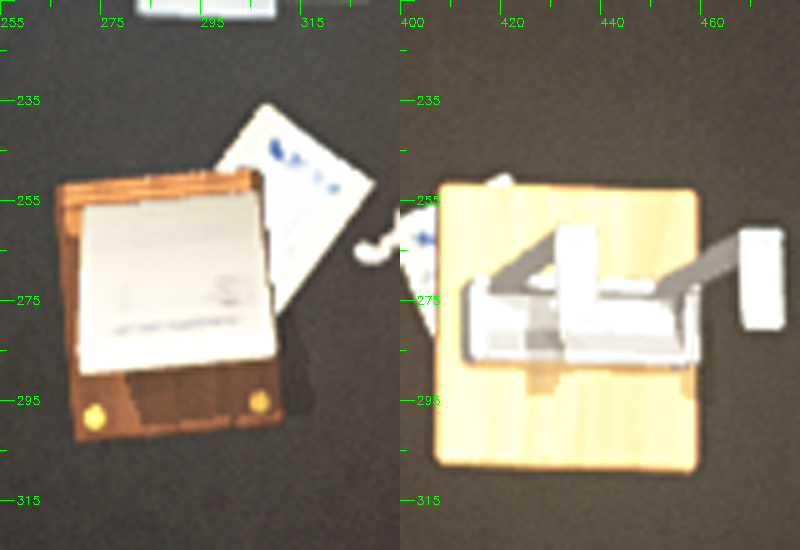

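```bash
cat > h.py <<'E'
from rig import *
import numpy as np,cv2
from scipy.optimize import least_squares
def load():
    return {n:capture(n) for n in("side","top")}
def proj(c,P):
    P=np.asarray(P,float).reshape(-1,3);M=c["camera_from_world"]
    q=P@M[:3,:3].T+M[:3,3];f=240/np.tan(np.radians(c["fovy"]/2))
    return np.c_[c["cx"]+f*q[:,0]/-q[:,2],c["cy"]-f*q[:,1]/-q[:,2]]
def Rz(a):c,s=np.cos(a),np.sin(a);return np.array([[c,-s,0],[s,c,0],[0,0,1]])
def Ry(a):c,s=np.cos(a),np.sin(a);return np.array([[c,0,s],[0,1,0],[-s,0,c]])
# "upright" frame: x away, y left, z up; lean>0 = top away
def pose(p,yaw,lean): return lambda v:np.asarray(p)+(Rz(yaw)@Ry(lean)@np.asarray(v,float))
E
cat > fit.py <<'E'
from h import *
C=load()
def run(f,x0,names,sc=1):
    r=least_squares(f,x0,loss="soft_l1"); e=r.fun.reshape(-1,2); print(dict(zip(names,np.round(r.x,4))));print(np.round(e,1).tolist()); return r.x
# pad: local x: plain=0, printed=.011 ; y left ; z 0 centre, head +.062
O=[("top",(.011,.037,-.062),(271,256.4)),("top",(.011,-.037,-.062),(307.4,253.4)),("top",(0,.037,.062),(271,289.8)),("top",(0,-.037,.062),(309.8,286.2)),
("side",(0,-.037,.062),(284.4,232.2)),("side",(0,.037,.062),(282.6,212.6)),("side",(.011,.037,.062),(286.6,210.6)),("side",(.011,-.037,.062),(288,230)),("side",(0,-.037,-.062),(316,274.2)),("side",(.011,-.037,-.062),(319.8,272.2))]
def f(v):
    T=pose(v[:3],v[3],v[4]);return np.concatenate([proj(C[n],T(p))[0]-u for n,p,u in O])
v=run(f,[.57,.1,.07,0,-.52],"x y z yaw lean".split())
T=pose(v[:3],v[3],v[4])
print("head plain/printed, foot",T((0,0,.062)).round(4),T((.011,0,.062)).round(4),T((.0055,0,-.062)).round(4))
B=.012
F=[("top",(.06,.056,B),(407.5,252)),("top",(.06,-.056,B),(459.5,253)),("top",(-.06,-.056,B),(459,309)),("top",(-.06,.056,B),(407,308)),("side",(-.06,.056,B),(253.5,349)),("side",(.06,.056,B),(322,350.5))]
S=[("side",(-.031,-.042,.132),(276,324)),("side",(-.031,.027,.132),(280.4,294.4)),("side",(-.031,.042,0),(281.4,287.6)),("side",(-.031,-.027,0),(277,316)),("top",(-.031,-.042,0),(476.6,280.6)),("top",(-.031,-.027,0),(468.6,280))]
def g(v):
    x,y,a,x0,h,t=v;A=pose((x,y,0),a,0);D=pose(A((x0,0,h)),a,np.radians(6))
    r=[proj(C[n],A(p))[0]-u for n,p,u in F]
    r+=[proj(C[n],D((p[0],p[1],p[2] or t)))[0]-u for n,p,u in S];return np.concatenate(r)
v=run(g,[.57,-.17,0,0,.02,.138],"x y yaw x0 h top".split())
A=pose((v[0],v[1],0),v[2],0);print("seat",A((v[3],0,v[4])).round(4))
E
python3 fit.py
```

```text
{'x': np.float64(0.5249), 'y': np.float64(0.151), 'z': np.float64(0.0673), 'yaw': np.float64(0.1217), 'lean': np.float64(-0.5303)}
[[0.5, -0.0], [-1.0, -0.1], [0.1, -0.1], [0.2, -0.1], [-0.9, -0.2], [-0.1, 0.8], [0.4, 0.3], [0.2, -0.6], [-0.5, 0.2], [0.3, -0.2]]
head plain/printed, foot [0.4937 0.1472 0.1208] [0.5032 0.1484 0.1264] [0.5607 0.1554 0.0166]
{'x': np.float64(0.5214), 'y': np.float64(-0.155), 'yaw': np.float64(0.0021), 'x0': np.float64(0.0129), 'h': np.float64(0.0189), 'top': np.float64(0.1342)}
[[0.6, -0.5], [0.4, 0.0], [0.9, 0.2], [0.6, -0.2], [-0.1, -1.8], [-0.2, -1.6], [-0.3, -0.1], [-0.1, 0.1], [-0.0, -0.1], [-0.1, -0.0], [-0.2, -0.5], [-0.3, -0.1]]
seat [ 0.5343 -0.155   0.0189]
```

jog_arm(delta_pos=[[5,3,1],[10,6,2],[15,9,3],[20,13,3],[22,18,3],[24,23,3],[26,28,3],[28,33,3],[30,38,3],[31,43,3],[32,48,3],[33,53,3]], turn=[7,14,21,28,35,42,49,56,63,70,77,84.2], grip=[0,0,0,0,0,0,0,0,0,0,0,0])

```text
time_s: 1.7
position: [0.4683, -0.0779, 0.2526]
tcp_rot: [[-0.125, 0.992, 0.0], [0.992, 0.125, -0.0], [-0.0, 0.0, -1.0]]
force: [0.7, -0.0, -0.5]
opening: 1.002
grasp_force: 0.0
```

jog_arm(delta_pos=[[1,5.5,0],[2,11,0],[3,16.5,0],[3,22.6,0],[3,22.6,-3],[3,22.6,-6],[3,22.6,-6],[3,22.6,-6]], turn=[0,0,0,0,0,0,0,0], grip=[0,0,0,0.3,0.3,0.3,0.3,0.3])

```text
time_s: 2.7
position: [0.4988, 0.1464, 0.1933]
tcp_rot: [[-0.121, 0.993, 0.001], [0.993, 0.121, 0.0], [-0.0, 0.001, -1.0]]
force: [1.0, -1.1, 0.2]
opening: 0.703
grasp_force: 0.0
```

jog_arm(delta_pos=[[0.1,0.2,-3],[0.1,0.2,-6],[0.1,0.2,-7.1],[0.1,0.2,-7.1],[0.1,0.2,-7.1]], turn=[0,0,0,0,0], grip=[0.3,0.3,0.45,0.55,0.6])

```text
time_s: 3.32
position: [0.5003, 0.1484, 0.1228]
tcp_rot: [[-0.121, 0.993, 0.003], [0.993, 0.121, 0.0], [-0.0, 0.003, -1.0]]
force: [-0.8, 0.1, -0.3]
opening: 0.459
grasp_force: 0.0
```

```bash
cat > look.py <<'E'
import sys
from h import *
n,x,y,w,hh,k,out=sys.argv[1:8];x,y,w,hh,k=map(int,(x,y,w,hh,k))
c=capture(n);cv2.imwrite("pics/full_"+out,c["color"])
im=cv2.resize(c["color"][y:y+hh,x:x+w],None,fx=k,fy=k,interpolation=cv2.INTER_CUBIC)
for i in range(0,w,10): cv2.putText(im,str(x+i),(i*k,10),0,.35,(0,255,0))
for j in range(10,hh,10): cv2.putText(im,str(y+j),(0,j*k+4),0,.35,(0,255,0))
cv2.imwrite("pics/"+out,im)
s=read_state();print(s["position"].round(4),s["opening"],s["grasp_force"],s["force"].round(1),s["time_s"])
E
python3 look.py side 245 150 100 130 4 c.png
```

```text
[0.5002 0.1485 0.1228] 0.43314983501012083 0.0 [ 0.4 -0.4 -0.2] 3.375
```

View pics/c.png

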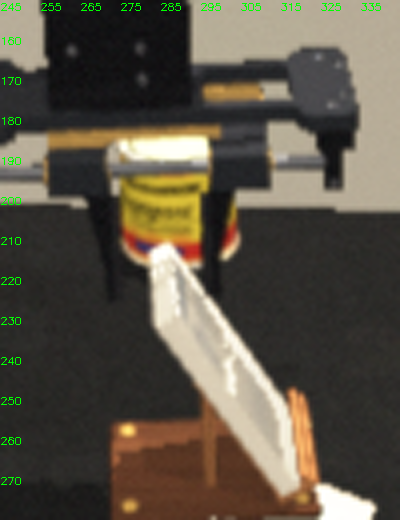

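jog_arm(delta_pos=[[0,0,0.1],[0,0,0.1],[0,0,0.1],[0,0,0.1],[0,0,0.1],[0,0,0.1]], turn=[0,0,0,0,0,0], grip=[0.7,0.8,1,1,1,1])

```text
time_s: 4.12
position: [0.4998, 0.1485, 0.1227]
tcp_rot: [[-0.121, 0.993, 0.001], [0.993, 0.121, 0.0], [0.0, 0.001, -1.0]]
force: [1.6, 0.7, 0.2]
opening: 0.122
grasp_force: 26.9
```

```bash
python3 look.py side 245 180 100 100 5 d.png
```

```text
[0.4998 0.1485 0.1227] 0.12844526782360793 26.887143328785896 [1.6 0.6 0.2] 4.175
```

View pics/d.png

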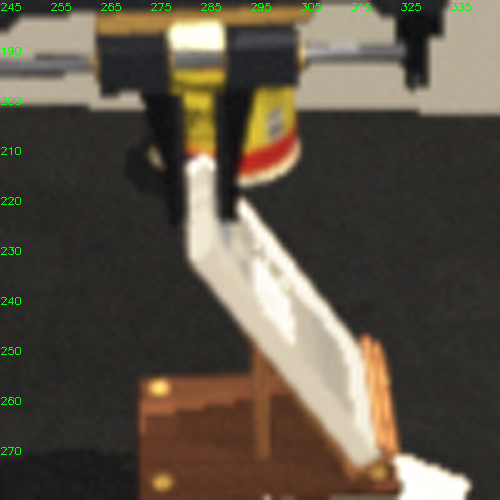

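jog_arm(delta_pos=[[-0.2,0,0.5],[-0.5,-0.1,1.2],[-0.9,-0.1,2.2],[-1.3,-0.2,3.5],[-1.5,-0.2,5],[-1.5,-0.2,7],[-1.5,-0.2,9],[-1.5,-0.2,11],[-1.5,-0.2,11]], turn=[0,0,0,0,0,0,0,0,0], grip=[1,1,1,1,1,1,1,1,1])

```text
time_s: 5.3
position: [0.4853, 0.1466, 0.2347]
tcp_rot: [[-0.121, 0.993, 0.005], [0.993, 0.121, 0.0], [-0.0, 0.005, -1.0]]
force: [-0.3, -0.7, -1.5]
opening: 0.124
grasp_force: 27.2
```

```bash
python3 look.py side 230 120 120 140 4 e.png
```

```text
[0.4844 0.1465 0.2335] 0.12593857333674302 27.208503037691116 [-0.8  0.4 -1. ] 5.35
```

View pics/e.png

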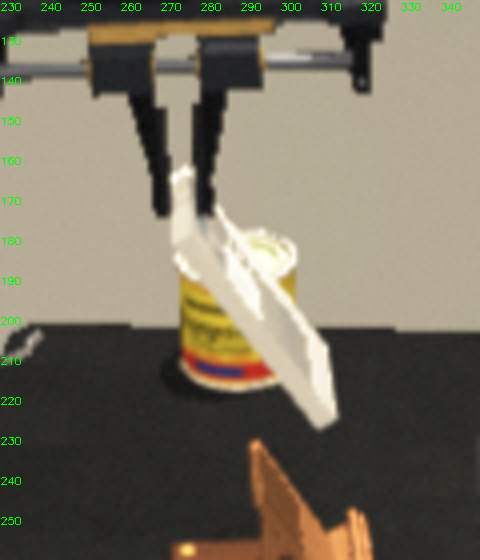

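jog_arm(delta_pos=[[-0.7,-2,0],[-1.4,-5,0],[-2.1,-8,0],[-2.8,-11.5,0],[-3.5,-15,0],[-4.2,-18.5,0],[-4.9,-22,0],[-5.6,-25.5,0],[-6.2,-28.2,0],[-6.5,-30.1,0],[-6.5,-30.1,0],[-6.5,-30.1,0]], turn=[-0.7,-1.4,-2.1,-2.8,-3.5,-4.2,-4.9,-5.6,-6.3,-6.9,-6.9,-6.9], grip=[1,1,1,1,1,1,1,1,1,1,1,1])

```text
time_s: 6.85
position: [0.4186, -0.1536, 0.232]
tcp_rot: [[-0.001, 1.0, -0.001], [1.0, 0.001, 0.001], [0.001, -0.001, -1.0]]
force: [-0.5, -0.3, -1.2]
opening: 0.13
grasp_force: 27.2
```

```bash
python3 look.py side 200 200 130 150 4 f.png; python3 - <<'E'
import cv2;from rig import *
cv2.imwrite("pics/top_f.png",capture("top")["color"])
a=cv2.imread("pics/f.png");t=cv2.imread("pics/top_f.png")[230:350,390:460]
t=cv2.resize(t,None,fx=4,fy=4,interpolation=2)
import numpy as np
c=np.zeros((600,800,3),np.uint8);c[:a.shape[0],:520]=a;c[:480,520:800]=t
cv2.imwrite("pics/f2.png",c)
E
```

```text
[ 0.4188 -0.1535  0.2322] 0.1266814349079999 27.22275137901306 [-0.5  0.4 -0.6] 6.9
```

View pics/f2.png

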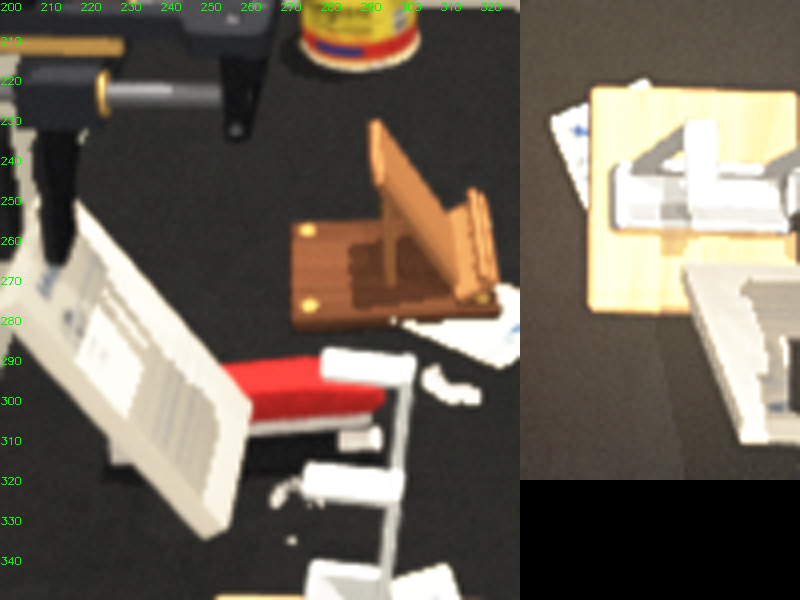

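```bash
cat > fit2.py <<'E'
from h import *
C=load()
O=[("side",(0,-.037,-.062),(251.5,334.5)),("side",(.011,-.037,-.062),(257,331.5)),("side",(.011,.037,-.062),(263,301)),("side",(.011,.037,.062),(219.8,250)),
("top",(.011,.037,-.062),(431.3,296.3)),("top",(0,.037,.062),(445.3,340.8))]
def f(v):
    T=pose(v[:3],v[3],v[4]);return np.concatenate([proj(C[n],T(p))[0]-u for n,p,u in O])
r=least_squares(f,[.45,-.155,.18,0,-.52]);v=r.x;print(v.round(4),np.degrees(v[3:]),r.fun.reshape(-1,2).round(1).tolist())
T=pose(v[:3],v[3],v[4]);t=read_state()["position"]
print("tcp",t.round(4),"head-tcp",(T((.0055,0,.062))-t).round(4),"foot-tcp",(T((.0055,0,-.062))-t).round(4))
E
python3 fit2.py
```

```text
[ 0.4464 -0.1551  0.1764  0.0218 -0.5452] [  1.24659356 -31.24043084] [[0.3, 1.5], [0.8, 1.7], [-0.0, 0.8], [-3.4, -3.7], [-1.4, -0.9], [0.0, -1.8]]
tcp [ 0.4191 -0.1537  0.2324] head-tcp [-0.0001 -0.002  -0.0001] foot-tcp [ 0.0642 -0.0006 -0.1062]
```

```bash
sed -i 's/,("side",(.011,.037,.062),(219.8,250))//' fit2.py; python3 fit2.py
```

```text
[ 0.4446 -0.1556  0.1786  0.0123 -0.5744] [  0.70428771 -32.91312748] [[-0.4, 0.2], [0.0, 0.3], [-0.3, -0.5], [-0.5, -0.8], [0.3, 0.1]]
tcp [ 0.4192 -0.1539  0.2326] head-tcp [-0.0037 -0.002   0.0011] foot-tcp [ 0.0637 -0.0012 -0.103 ]
```

jog_arm(delta_pos=[[0.4,0,-3],[0.7,0,-5.5],[0.7,0,-6.85],[1.5,0,-7],[2.3,0,-7.4],[3,0,-7.65],[3.5,0,-8.4],[4.0,0,-9.1],[4.5,0,-9.8],[4.6,0,-10.1],[4.6,0,-10.1],[4.6,0,-10.1]], turn=[0,0,0,0,0,0,0,0,0,0,0,0], grip=[1,1,1,1,1,1,1,1,1,1,1,1])

```text
time_s: 8.65
position: [0.465, -0.1545, 0.1316]
tcp_rot: [[-0.001, 1.0, -0.0], [1.0, 0.001, -0.0], [-0.0, -0.0, -1.0]]
force: [-1.1, -0.2, -0.6]
opening: 0.131
grasp_force: 27.2
```

```bash
python3 look.py side 220 260 120 150 4 g.png
```

```text
[ 0.4651 -0.1546  0.1317] 0.12298756062601236 27.22302809357643 [-0.5 -0.1  0.1] 8.7
```

View pics/g.png

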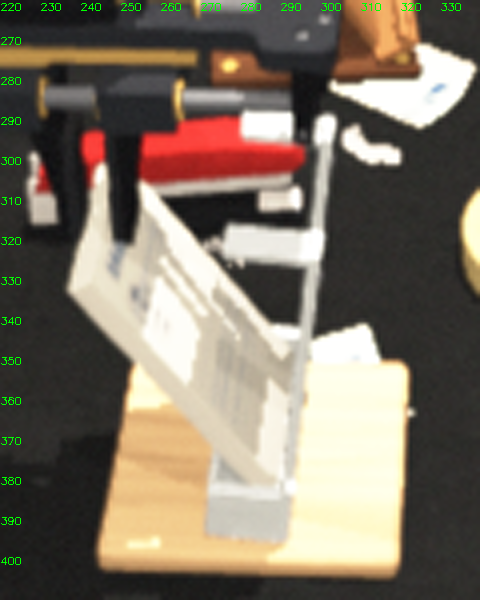

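jog_arm(delta_pos=[[0,0,-0.2],[0,0,-0.4],[0,0,-0.6],[0,0,-0.6],[0,0,-0.6]], turn=[0,0,0,0,0], grip=[1,1,1,1,1])

```text
time_s: 9.32
position: [0.4651, -0.1545, 0.1255]
tcp_rot: [[-0.001, 1.0, -0.0], [1.0, 0.001, -0.0], [-0.0, -0.0, -1.0]]
force: [-0.2, -0.3, -1.0]
opening: 0.129
grasp_force: 27.2
```

jog_arm(delta_pos=[[0,0,-0.2],[0,0,-0.2],[0,0,-0.2]], turn=[0,0,0], grip=[1,1,1])

```text
time_s: 9.7
position: [0.4644, -0.1544, 0.1239]
tcp_rot: [[-0.001, 1.0, -0.001], [1.0, 0.001, 0.0], [0.0, -0.001, -1.0]]
force: [-2.7, -1.0, 5.2]
opening: 0.125
grasp_force: 28.7
```

jog_arm(delta_pos=[[0,0,-0.2],[0,0,-0.2],[0,0,-0.2]], turn=[0,0,0], grip=[1,1,1])

```text
time_s: 10.07
position: [0.4628, -0.1542, 0.1225]
tcp_rot: [[-0.002, 1.0, -0.005], [1.0, 0.002, 0.0], [0.0, -0.005, -1.0]]
force: [-7.3, -0.6, 13.3]
opening: 0.128
grasp_force: 31.5
```

jog_arm(delta_pos=[[0,0,0.2],[0.5,0,0.5],[1.0,0,0.8],[1.5,0,1.0],[2.0,0,1.2],[2.0,0,1.2]], turn=[0,0,0,0,0,0], grip=[1,1,1,1,1,1])

```text
time_s: 10.82
position: [0.4841, -0.1542, 0.1345]
tcp_rot: [[-0.002, 1.0, -0.003], [1.0, 0.002, 0.0], [0.0, -0.003, -1.0]]
force: [-5.5, -0.9, 11.4]
opening: 0.121
grasp_force: 27.5
```

jog_arm(delta_pos=[[0,0,0.2],[0.5,0,0.4],[1.0,0,0.5],[1.5,0,0.6],[2.0,0,0.7],[2.0,0,0.7]], turn=[0,0,0,0,0,0], grip=[1,1,1,1,1,1])

```text
time_s: 11.58
position: [0.506, -0.1547, 0.1415]
tcp_rot: [[-0.002, 1.0, 0.001], [1.0, 0.002, -0.001], [-0.001, 0.001, -1.0]]
force: [-3.0, 0.9, 8.6]
opening: 0.108
grasp_force: 28.5
```

jog_arm(delta_pos=[[0.5,0,0.2],[1.0,0,0.25],[1.5,0,0.3],[2.0,0,0.3],[2.0,0,0.3]], turn=[0,0,0,0,0], grip=[1,1,1,1,1])

```text
time_s: 12.2
position: [0.5258, -0.1546, 0.1436]
tcp_rot: [[-0.001, 1.0, 0.001], [1.0, 0.001, -0.0], [-0.0, 0.001, -1.0]]
force: [-1.6, -0.7, 3.4]
opening: 0.108
grasp_force: 29.8
```

jog_arm(delta_pos=[[0.5,0,0],[1.0,0,0],[1.4,0,0],[1.4,0,0]], turn=[0,0,0,0], grip=[1,1,1,1])

```text
time_s: 12.7
position: [0.5394, -0.1545, 0.1432]
tcp_rot: [[-0.001, 1.0, -0.0], [1.0, 0.001, 0.0], [0.0, -0.0, -1.0]]
force: [-2.0, 0.2, 0.2]
opening: 0.103
grasp_force: 30.8
```

jog_arm(delta_pos=[[0.3,0,0],[0.3,0,0],[0.3,0,0],[0.3,0,0],[0.3,0,0],[0.3,0,0]], turn=[0,0,0,0,0,0], grip=[1,1,0.85,0.75,0.65,0.65])

```text
time_s: 13.45
position: [0.5428, -0.1547, 0.1436]
tcp_rot: [[-0.001, 1.0, 0.001], [1.0, 0.001, -0.0], [-0.0, 0.001, -1.0]]
force: [0.1, 0.3, -0.5]
opening: 0.329
grasp_force: 0.0
```

```bash
python3 look.py side 225 265 120 150 4 i.png
```

```text
[ 0.5426 -0.1547  0.1435] 0.3368619494050215 0.0 [0.2 0.2 0.1] 13.5
```

View pics/i.png

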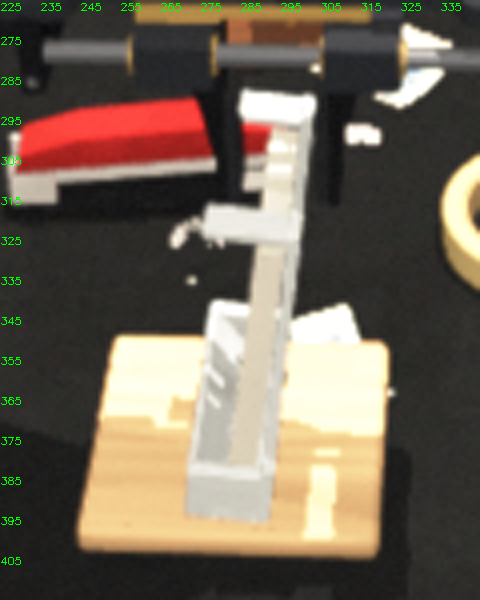

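jog_arm(delta_pos=[[0,0,-0.5],[0,0,-1],[0.4,0,-1],[0.7,0,-1],[0.9,0,-1],[0.9,0,-1]], turn=[0,0,0,0,0,0], grip=[0.65,0.65,0.65,0.65,0.65,0.65])

```text
time_s: 14.25
position: [0.5505, -0.1546, 0.1334]
tcp_rot: [[-0.002, 1.0, -0.002], [1.0, 0.002, -0.0], [-0.0, -0.002, -1.0]]
force: [-2.5, -0.9, 0.4]
opening: 0.349
grasp_force: 1.2
```

```bash
python3 - <<'E'
from h import *
c=capture("side")
D=pose((.5343,-.155,.0189),.002,np.radians(6))
for dz in (0,.005):
  for nm,x in(("plain",-.011),("printed",0)):
    print(dz,nm,[proj(c,D((x,-.037,z)))[0].round(1).tolist() for z in(.018+dz,.08,.124+dz)])
g=c["color"]
for y in(345,360,375): print(y,g[y,270:302].mean(1).astype(int).tolist())
E
```

```text
0 plain [[284.3, 377.5], [287.1, 348.9], [289.2, 327.1]]
0 printed [[291.2, 378.2], [294.3, 349.6], [296.7, 327.9]]
0.005 plain [[284.5, 375.3], [287.1, 348.9], [289.5, 324.6]]
0.005 printed [[291.5, 376.0], [294.3, 349.6], [296.9, 325.3]]
345 [42, 42, 43, 42, 43, 51, 126, 241, 253, 247, 242, 232, 214, 199, 195, 196, 198, 206, 208, 208, 209, 207, 206, 204, 191, 205, 205, 214, 235, 249, 254, 254]
360 [247, 247, 247, 245, 239, 223, 206, 176, 194, 232, 234, 181, 170, 174, 194, 207, 207, 205, 206, 204, 205, 207, 215, 214, 207, 197, 199, 245, 246, 246, 246, 246]
375 [195, 193, 198, 221, 213, 189, 186, 187, 188, 186, 185, 188, 199, 216, 208, 205, 205, 204, 205, 205, 210, 203, 207, 203, 191, 195, 195, 191, 193, 191, 193, 192]
```

jog_arm(delta_pos=[[-0.8,0,0],[-0.9,0,2],[-1.0,0,4],[-1.0,0,4],[-1.0,0,4],[-1.0,0,4],[-1.0,0,2.5],[-1.0,0,1.6],[-1.0,0,1.3],[-1.0,0,1.1],[-1.0,0,1.0],[-1.0,0,1.0]], turn=[0,0,0,0,0,0,0,0,0,0,0,0], grip=[0.65,0.65,0.8,1,1,1,1,1,1,1,1,1])

```text
time_s: 15.8
position: [0.5404, -0.1542, 0.1447]
tcp_rot: [[-0.001, 1.0, -0.001], [1.0, 0.001, 0.0], [0.0, -0.001, -1.0]]
force: [-3.7, 0.1, 7.7]
opening: 0.006
grasp_force: 4.0
```

jog_arm(delta_pos=[[0,0,0.5],[0,0,3],[0,0,7],[0,0,10],[0,0,10],[0,0,10]], turn=[0,0,0,0,0,0], grip=[1,1,1,1,1,1])

```text
time_s: 16.55
position: [0.5406, -0.1542, 0.2427]
tcp_rot: [[-0.001, 1.0, -0.001], [1.0, 0.001, 0.001], [0.001, -0.001, -1.0]]
force: [-0.1, 0.6, -0.6]
opening: 0.004
grasp_force: 0.0
```

```bash
python3 - <<'E'
from h import *
g=capture("side")["color"]
for y in(345,360,375): print(y,g[y,276:302].mean(1).astype(int).tolist())
print(hand_in())
E
```

```text
345 [136, 246, 254, 250, 247, 239, 221, 206, 203, 204, 205, 205, 206, 206, 207, 203, 203, 200, 191, 203, 203, 214, 233, 249, 254, 254]
360 [253, 247, 243, 243, 236, 179, 167, 174, 192, 206, 204, 205, 201, 203, 201, 209, 220, 211, 204, 195, 200, 244, 246, 246, 246, 246]
375 [185, 184, 184, 185, 185, 186, 197, 215, 204, 203, 203, 202, 202, 205, 207, 203, 206, 205, 219, 242, 243, 242, 242, 243, 243, 243]
the job is handed in; nothing more can be done
None
```

The receipt pad is in the frame's groove, leaning back against the side strips and released, and the job was handed in at about 17 s of the 46 s allowed; the hand-in returned no verdict, so I can't confirm how it was judged.

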